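# Zero the block-height gauge and hold its sprung lift rod up at the mark

## Robot

A 6-joint arm with a two-finger parallel gripper is mounted at the origin on the work surface. World frame = base frame: x ahead of the robot, y to its left, z up, the work surface at z = 0. Lengths are in m, angles in rad, forces in N, time in s.
With the tool pointing down it reaches from about 0.425 to 1.125 m from the base axis. Payload 14.9 kg.
Tool frame: the origin (TCP) lies midway between the tips of the shut fingers; the grasp point (between the pads) lies 19 mm behind it; z points along the fingers, y is the direction in which the jaws open and shut (so a half turn about z gives the same grasp; the last joint's range is limited). The gripper opens to 91 mm and grips with 3 to 60 N. Pads are 32 mm wide; open, the fingers measure 118 mm over their backs; the gripper's body (76 mm by 178 mm) begins 60 mm behind the grasp point.
Start: joints at [1.113, 0.379, 1.734, -0, 1.028, -0.033], TCP at [0.289, 0.638, 0.214] pointing down, gripper open.
Joint ranges: [-2.77, 2.77], [-0.74, 2.19], [0, 2.66], [-1.06, 4.2], [0.31, 2.87], [-3.08, 3.08]. Speed limits (rad/s): [1.89, 1.89, 2.39, 3.14, 3.14, 3.14].

## Interface

Orientations are given as a rotation vector (axis times angle).
In Python, from bench import get_obs, optics, job gives the robot as it stands. The module is installed in compiled form; this text tells all that it offers.
- The arm moves only by the tool carry_out, never from a script. Its argument "plan" is a list that holds one entry, the list of rows, each a list of 6 numbers: the shift along the tool's x, y, z in mm, then the turn, a rotation vector about the tool's x, y, z in degrees. In form: [[[dx, dy, dz, wx, wy, wz], ...]]. A call has 1 to 12 rows; each row is the pose to reach, as a shift and turn from the pose commanded when the call began, along the tool's axes at that moment; what a row does not reach only later rows make up. A row lasts 1/12 s, in which the tool goes at most 41.7 mm and 7.16 degrees, less where a joint would pass 70% of its speed; a pose out of reach is approached as far as the arm can. A call with a gripper value outside its range is refused whole. "hand" is the closure in counts, from 0 (fully open) to 255 (shut), set as the call begins (left out, the last holds). The fingers move at their own pace and stop on an object; "grip_force" is the grip in N (left out, the last holds). Time passes only in rows, so rows that repeat a pose let the fingers close. It gives the time, the measured TCP pose, the force and the opening at its end, in the units of the state.
- get_obs(): the state, without advancing time (a new reading comes with each control period).
- optics.capture(name): name is "scene" or "top" or "wrist"; returns the picture (420x560x3 uint8, blue, green, red); there is no depth.
- optics.camera_model(name): a dict with "vertical_fov" (degrees; the focal length in pixels is half the picture's height over the tangent of half this angle, whatever the lens; pixels are square), "cx", "cy" (the principal point, pixels), "cam_to_world" (4x4, takes a point from camera to world coordinates); the wrist camera has in their place "tool_from_camera" (4x4, takes a point from camera to tool coordinates, whose origin is the TCP and whose axes are the flange's). Camera axes: x right, y down, z forward; pixel columns grow to the right and rows downward; lengths in m; the calibration is good to about 2 mm. A picture is of the moment at which its call begins: read the wrist's pose just before it. camera_model takes no time and is no camera call.
- job.hand_in(): hands the job in, once; it reports no verdict.
The state is a dict: "time": time; "joint_positions": joint angles; "dq": joint speeds; "joint_torque": joint torques, N m; "ee_pos": TCP position; "ee_rot": TCP orientation; "wrist_force": force on the tool from outside, world axes, zero at the start; "torque": the same for the moment, N m; "width": finger opening in m.
Only numpy, scipy, OpenCV 4.12 (cv2) and the standard library are available. Lean on these libraries where they do the work, as an engineer would, in place of code of your own. Each camera call takes 0.05 s, during which the arm holds its last target.

## Task

Make the block-height gauge ready for the next printing block: with its spindle resting on the anvil, press the recessed zero button in the console with the tip of the straight stylus, then stand the stylus back in its own hole in the tool block, down to its collar, and let it go. Then pull the sprung rod on top of the gauge up by its cap until the dark ring on the rod is level with the sleeve's rim, and finish while still holding it there. Leave the gouge, linocut block, ink tub and roller where they are.

Things in the scene. Friction and masses are not known exactly. Their poses are not given: they have to be found in the camera images.
- gauge: block-height gauge, heavy and fixed: dark steel base plate 180 (x) x 300 (y) x 20 mm, origin under its centre on the table, z up. On its +y half a round anvil under the upright spindle (axis at x 0, y +80 mm) and a column 22 mm in diameter (x +70, y +80 mm, 150 mm high). On its -y half a grey console 140 x 120 mm, centred at x -5, y -75 mm, top 50 mm above the table
- button_hole (a point): centre of the mouth of the round 12 mm hole in the console's flat top, 50 mm above the table, z axis up; at x -40, y -105 mm of the gauge. The zero button fills the hole 6 mm below the mouth, out of a finger's reach; it is pressed straight down with the stylus. The two rectangular keys beside it do nothing
- zero (a joint): zero button, m: 0 = up, 0.004 = fully down; it counts as pressed beyond 0.0025. Spring: 1 N starts it, 3 N holds it fully down; it comes back up when let go
- lift_cap (a point): middle of the lifting cap on top of the lift rod: upright ribbed dark steel cylinder, 18 mm in diameter, 24 mm high; 201 mm above the table at rest, rising with the rod. For 40 mm below this point only the sleeve is under it. z axis up
- sleeve_rim (a point): centre of the upper rim of the steel sleeve (12 mm in diameter, 30 mm long) that stands on the probe housing (30 x 44 mm, top 156 mm above the table); rim 186 mm above the table. The lift rod, 8 mm in diameter, telescopes straight up out of it
- lift (a joint): how far the rod is pulled up, m: 0 = spindle on the anvil, 0.030 = middle of the 3 mm wide dark ring (hidden in the sleeve at rest) level with the sleeve's rim, 0.045 = end stop. An inner spring pulls it down with about 3.5 N at rest and 7 N at the mark (120 N/m); let go, it drops back to 0
- toolblock: fixed wooden tool block 55 (x) x 130 (y) x 50 mm high, origin under its centre, z up. Two round holes 10 mm in diameter, 45 mm deep, in its top at x = 0, y = +36 and -36 mm: at the start the stylus stands in one and a gouge with a pear-shaped handle in the other
- needle: the stylus, 35 to 70 g: square wooden handle 14 x 14 mm (flats along its x and y), round brass collar 16 mm wide, 9 mm high at its lower end, steel shaft 5 mm in diameter, 40 mm long below. Origin at the centre of the collar's underside (50 mm above the table at the start), z along the handle, top at +95 mm. It stands in the tool block, collar on the block's top, axes along the block's
- needle_tip (a point): blunt tip (2 mm wide) of the stylus's shaft, 40 mm below its origin along its axis
- needle_grip (a point): good place to grip the stylus: on its axis, in the handle, 55 mm above the origin (95 mm from the tip)
- gouge: bystander: lino gouge with a pear-shaped pale wooden handle 66 mm high and up to 36 mm in diameter, standing in the other hole of the tool block; origin at its collar, 50 mm above the table
- lino: bystander: mounted linocut block 110 x 150 x 23 mm, dark top, lying on the table beyond the gauge; origin under its centre
- inktub: bystander: white plastic ink tub, 118 mm in diameter, 84 mm high; origin under its centre
- brayer: bystander: ink roller lying on the table to the robot's left, black rubber roller 100 mm long and 40 mm in diameter along its y, wooden handle towards its -x to 152 mm; origin on the table under the roller's middle

How it is judged:
By the outcome, as a careful person would: the job done as asked, in the order asked, and still so for the second after the job is handed in, while the arm keeps its last pose, push and grip.
It also fails if it takes over 67 s, if anything falls off the work surface, if the arm or the gripper's body presses on something with over 40 N, if the wrist force passes 120 N, or if a joint passes its speed limit or range.

## Working session

There is one attempt and no reset: what is moved stays moved. The work goes in short steps, Python scripts to look and compute and a tool call to move; the robot and the scene stay as the last step left them, time stands still between calls to the robot, and variables do not carry over. Pictures are saved under pics/ and viewed, and the job is handed in when it is done.

Besides the shell and the picture viewer there is one more tool, called after "Emit:" as name([rows], argument=value, ...), one row to a line, values as JSON. carry_out: Moves the arm, as the interface text tells. Its arguments: {"type":"object","properties":{"plan":{"type":"array"},"hand":{"type":"number"},"grip_force":{"type":"number"}},"required":["plan"]}

```bash
mkdir -p pics; cat > h.py <<'E'
import numpy as np, cv2
from bench import get_obs, optics, job
from scipy.spatial.transform import Rotation as R
E
python3 - <<'E'
from h import *
np.set_printoptions(precision=4,suppress=True)
o=get_obs(); print(o)
for n in ["scene","top","wrist"]:
    m=optics.camera_model(n); print(n,m)
    im=optics.capture(n); cv2.imwrite(f"pics/{n}0.png",im)
E
```

```text
{'time': 0.0, 'joint_positions': array([ 1.1127,  0.3794,  1.7348, -0.    ,  1.0285, -0.0333]), 'dq': array([-0.0013, -0.0004, -0.0002,  0.0005,  0.0018,  0.0002]), 'joint_torque': array([  0.0026, -76.3738, -43.4361,   0.0652,   0.0425,  -0.0001]), 'ee_pos': array([0.2883, 0.6374, 0.2133]), 'ee_rot': array([-0.6622, -3.0708,  0.0017]), 'wrist_force': array([ 1.1616, -0.5005, -0.3073]), 'torque': array([ 0.0035,  0.0116, -0.0484]), 'width': 0.09078104512459598}
scene {'vertical_fov': 56.50339630474821, 'cx': 280.3655051296551, 'cy': 208.10320769440145, 'cam_to_world': array([[ 0.7095,  0.4468, -0.545 ,  1.2083],
       [ 0.7043, -0.4233,  0.5699, -0.5644],
       [ 0.024 , -0.7882, -0.615 ,  0.8136],
       [ 0.    ,  0.    ,  0.    ,  1.    ]])}
top {'vertical_fov': 49.20354185227857, 'cx': 272.9418686607118, 'cy': 205.68971820060085, 'cam_to_world': array([[ 0.0067, -0.9972,  0.075 ,  0.5205],
       [-0.9998, -0.0054,  0.0172,  0.0472],
       [-0.0167, -0.0751, -0.997 ,  1.5133],
       [ 0.    ,  0.    ,  0.    ,  1.    ]])}
wrist {'vertical_fov': 60.32082756601435, 'cx': 273.3317382084919, 'cy': 210.34554823064292, 'tool_from_camera': array([[-0.0001, -0.9616, -0.2744,  0.0766],
       [ 1.    , -0.0002,  0.0003, -0.0004],
       [-0.0003, -0.2744,  0.9616, -0.1709],
       [ 0.    ,  0.    ,  0.    ,  1.    ]])}
```

View pics/scene0.png

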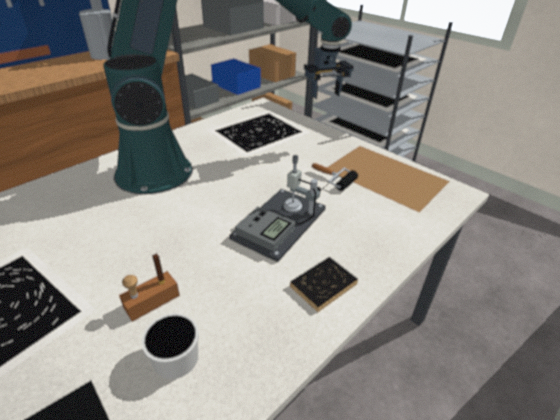

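View pics/top0.png

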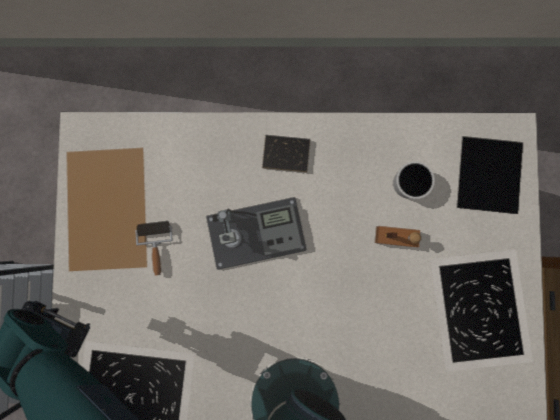

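View pics/wrist0.png

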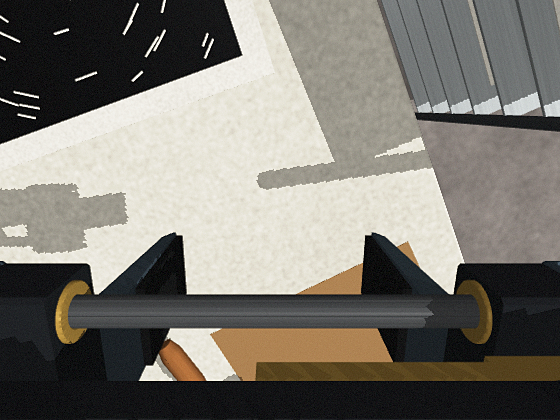

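```bash
python3 - <<'E'
from h import *
im=cv2.imread("pics/top0.png")
a=cv2.resize(im[185:285,195:315],None,fx=6,fy=6,interpolation=cv2.INTER_CUBIC); cv2.imwrite("pics/t_g.png",a)
a=cv2.resize(im[210:265,365:450],None,fx=8,fy=8,interpolation=cv2.INTER_CUBIC); cv2.imwrite("pics/t_b.png",a)
im=cv2.imread("pics/scene0.png")
a=cv2.resize(im[240:330,105:195],None,fx=6,fy=6,interpolation=cv2.INTER_CUBIC); cv2.imwrite("pics/s_b.png",a)
a=cv2.resize(im[145:265,225:335],None,fx=5,fy=5,interpolation=cv2.INTER_CUBIC); cv2.imwrite("pics/s_g.png",a)
E
```

```text
(no output)
```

View pics/t_g.png

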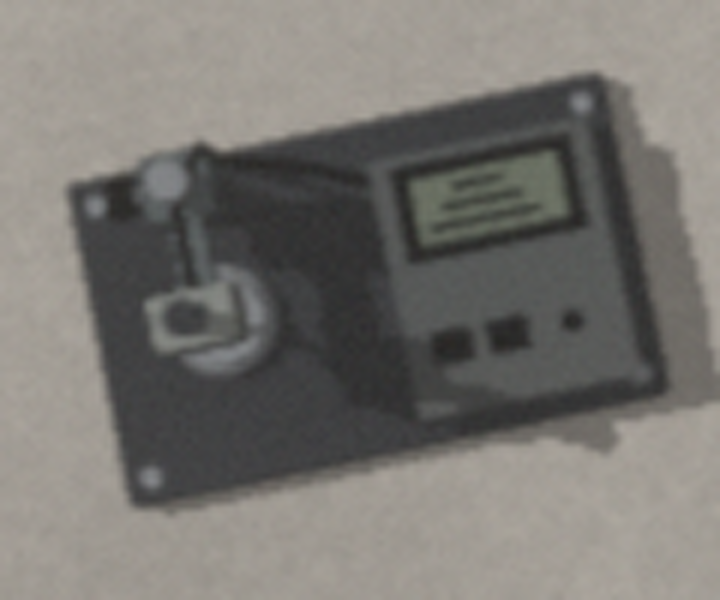

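View pics/t_b.png

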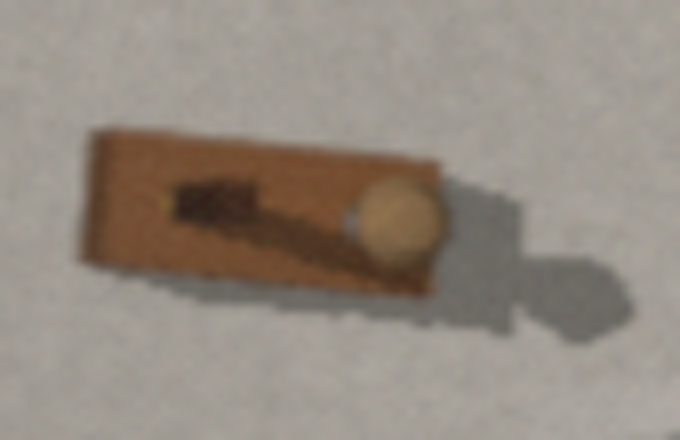

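View pics/s_b.png

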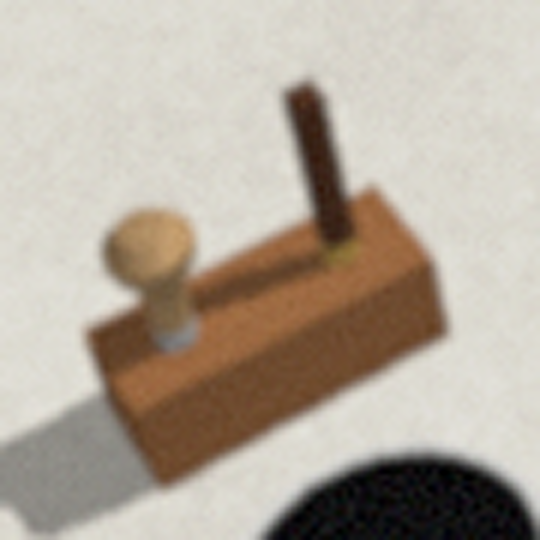

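View pics/s_g.png

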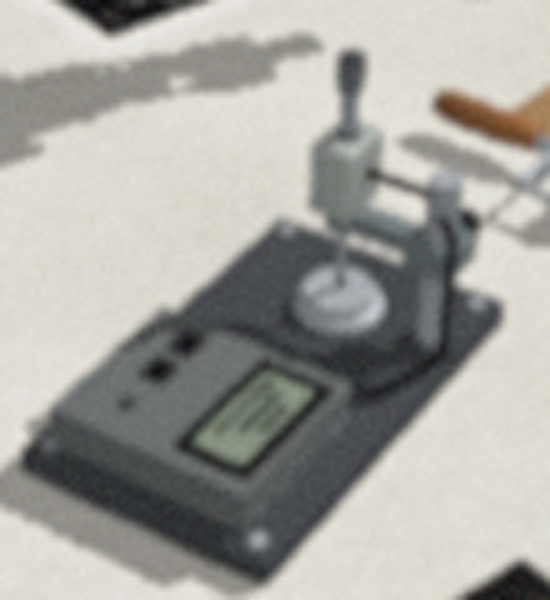

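```bash
cat >> h.py <<'E'
np.set_printoptions(precision=4,suppress=True)
def cam(n,o=None):
    m=optics.camera_model(n); f=210/np.tan(np.radians(m["vertical_fov"])/2)
    if n=="wrist":
        T=np.eye(4); T[:3,:3]=R.from_rotvec(o["ee_rot"]).as_matrix(); T[:3,3]=o["ee_pos"]; T=T@m["tool_from_camera"]
    else: T=m["cam_to_world"]
    return f,m["cx"],m["cy"],T
def ray(n,uv,o=None):
    f,cx,cy,T=cam(n,o); uv=np.atleast_2d(uv).astype(float)
    d=np.c_[(uv[:,0]-cx)/f,(uv[:,1]-cy)/f,np.ones(len(uv))]@T[:3,:3].T
    return T[:3,3],d/np.linalg.norm(d,axis=1,keepdims=True)
def onz(n,uv,z,o=None):
    c,d=ray(n,uv,o); return c+d*((z-c[2])/d[:,2])[:,None]
def proj(n,P,o=None):
    f,cx,cy,T=cam(n,o); p=(np.atleast_2d(P)-T[:3,3])@T[:3,:3]
    return np.c_[f*p[:,0]/p[:,2]+cx,f*p[:,1]/p[:,2]+cy]
def tri(rays):
    A=np.zeros((3,3));b=np.zeros(3)
    for c,d in rays:
        d=d[0];M=np.eye(3)-np.outer(d,d);A+=M;b+=M@c
    return np.linalg.solve(A,b)
E
python3 - <<'E'
from h import *
g=lambda p:np.array(p)/6+[195,185]-.42
b=lambda p:np.array(p)/8+[365,210]-.44
sb=lambda p:np.array(p)/6+[105,240]-.42
sg=lambda p:np.array(p)/5+[225,145]-.4
C=onz("top",g([(600,75),(70,187),(133,505),(665,388)]),.02);print(C,C.mean(0))
print("hole",onz("top",g([(572,321)]),.05),onz("scene",sg([(125,404)]),.05))
B=onz("top",b([(103,130),(440,160),(432,295),(98,265)]),.05);print(B,B.mean(0))
B2=onz("scene",sb([(92,332),(375,188),(437,262),(133,415)]),.05);print(B2,B2.mean(0))
print("collar",onz("scene",sb([(338,250)]),.0545))
print("stytop",onz("scene",sb([(301,90)]),.145), onz("top",b([(250,200)]),.145))
print("gouge",onz("scene",sb([(178,335)]),.053))
print("cap",onz("top",g([(187,316)]),.213),onz("scene",sg([(350,70)]),.201))
S=onz("scene",sg([(285,222),(503,300),(262,580),(25,462)]),.02);print(S,S.mean(0))
for P in(C,):
  v=P[0]-P[1]; print(np.degrees(np.arctan2(v[1],v[0])),np.linalg.norm(v)); v=P[1]-P[2]; print(np.degrees(np.arctan2(v[1],v[0])),np.linalg.norm(v))
for P in(B,B2):
  v=P[0]-P[1]; print(np.degrees(np.arctan2(v[1],v[0])),np.linalg.norm(v)); v=P[1]-P[2]; print(np.degrees(np.arctan2(v[1],v[0])),np.linalg.norm(v))
o=get_obs();print(R.from_rotvec(o["ee_rot"]).as_matrix(),o["time"])
E
```

```text
[[ 0.6614  0.0023  0.02  ]
 [ 0.5987  0.2906  0.02  ]
 [ 0.4271  0.2535  0.02  ]
 [ 0.492  -0.0333  0.02  ]] [0.5448 0.1283 0.02  ]
hole [[0.5276 0.0177 0.05  ]] [[0.5275 0.0165 0.05  ]]
[[ 0.5683 -0.2601  0.05  ]
 [ 0.5572 -0.3931  0.05  ]
 [ 0.5039 -0.389   0.05  ]
 [ 0.5148 -0.2576  0.05  ]] [ 0.5361 -0.325   0.05  ]
[[ 0.5047 -0.3861  0.05  ]
 [ 0.5158 -0.2607  0.05  ]
 [ 0.57   -0.265   0.05  ]
 [ 0.5541 -0.3945  0.05  ]] [ 0.5362 -0.3265  0.05  ]
collar [[ 0.5395 -0.2928  0.0545]]
stytop [[ 0.5364 -0.2907  0.145 ]] [[ 0.5396 -0.2942  0.145 ]]
gouge [[ 0.5328 -0.3628  0.053 ]]
cap [[0.5279 0.2027 0.213 ]] [[0.5224 0.209  0.201 ]]
[[ 0.4309  0.2519  0.02  ]
 [ 0.5951  0.294   0.02  ]
 [ 0.6678 -0.0063  0.02  ]
 [ 0.4995 -0.0397  0.02  ]] [0.5483 0.125  0.02  ]
-77.7235167273813 0.2950524557807216
12.203991356000902 0.1756111568309986
85.24167734545621 0.13340752311515497
-4.357088106833923 0.05348252911500544
-95.07927297168175 0.12593647418771894
175.43755513831178 0.05436104390878838
[[-0.9111  0.4121 -0.0003]
 [ 0.4121  0.9111 -0.0007]
 [ 0.     -0.0008 -1.    ]] 0.15
```

```bash
cat >> h.py <<'E'
def goal(pos,yaw,o=None):
    o=o or get_obs(); y=np.array([np.cos(np.radians(yaw)),np.sin(np.radians(yaw)),0]);z=np.array([0,0,-1.])
    M=np.c_[np.cross(y,z),y,z]; R0=R.from_rotvec(o["ee_rot"])
    print("t",o["time"],"d mm",R0.inv().apply(np.array(pos)-o["ee_pos"])*1000,"rot deg",np.degrees((R0.inv()*R.from_matrix(M)).as_rotvec()))
E
python3 -c "
from h import *
goal([.53,.03,.34],-4.5)"
```

```text
t 0.15 d mm [-470.5098 -454.048  -126.1813] rot deg [-0.0405  0.0284 70.1602]
```

Emit:
carry_out([
  [[-470,-454,-126,0,0,70.2],[-470,-454,-126,0,0,70.2],[-470,-454,-126,0,0,70.2],[-470,-454,-126,0,0,70.2],[-470,-454,-126,0,0,70.2],[-470,-454,-126,0,0,70.2],[-470,-454,-126,0,0,70.2],[-470,-454,-126,0,0,70.2],[-470,-454,-126,0,0,70.2],[-470,-454,-126,0,0,70.2],[-470,-454,-126,0,0,70.2],[-470,-454,-126,0,0,70.2]],
], hand=0, grip_force=20)

```text
time: 1.15
ee_pos: [0.4698, 0.1795, 0.3091]
ee_rot: [2.308, 2.131, 0.0]
wrist_force: [1.4, 1.1, -0.8]
width: 0.0915
```

```bash
python3 -c "
from h import *
goal([.53,.03,.34],-4.5)"
```

```text
t 1.15 d mm [-144.2447   71.9353  -30.9253] rot deg [ 0.0125 -0.0049 -0.0697]
```

Emit:
carry_out([
  [[-144,72,-31,0,0,0],[-144,72,-31,0,0,0],[-144,72,-31,0,0,0],[-144,72,-31,0,0,0],[-144,72,-31,0,0,0],[-144,72,-31,0,0,0],[-144,72,-31,0,0,0]],
])

```text
time: 1.73
ee_pos: [0.5297, 0.0324, 0.3392]
ee_rot: [-2.308, -2.131, 0.001]
wrist_force: [-0.6, 0.2, -0.2]
width: 0.0913
```

```bash
python3 - <<'E'
from h import *
o=get_obs(); im=optics.capture("wrist"); cv2.imwrite("pics/w1.png",im); print(o["ee_pos"],o["ee_rot"],o["dq"])
print(proj("wrist",[[.528,.0165,.05],[.52,.206,.201],[.539,-.29,.145]],o))
goal([.539,-.29,.23],-4.5)
E
```

```text
[0.5297 0.0324 0.3392] [-2.3079 -2.1306  0.0007] [ 0.0255 -0.0037  0.0066 -0.0012 -0.0018 -0.0015]
[[272.4791 181.9728]
 [241.0417 -24.8662]
 [300.316  432.1617]]
t 1.7833 d mm [-321.1942   34.956   109.068 ] rot deg [-0.0455 -0.0072 -0.0148]
```

View pics/w1.png

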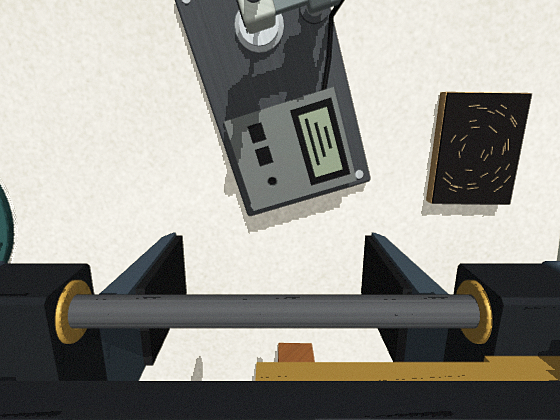

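Hole seen at (272,181), as predicted (272,182). On to the stylus.

Emit:
carry_out([
  [[-321,35,99,0,0,0],[-321,35,99,0,0,0],[-321,35,99,0,0,0],[-321,35,99,0,0,0],[-321,35,99,0,0,0],[-321,35,99,0,0,0],[-321,35,99,0,0,0],[-321,35,99,0,0,0],[-321,35,99,0,0,0],[-321,35,99,0,0,0],[-321,35,99,0,0,0]],
])

```text
time: 2.7
ee_pos: [0.5396, -0.2892, 0.2403]
ee_rot: [-2.306, -2.132, 0.0]
wrist_force: [0.3, 0.1, 0.3]
width: 0.091
```

```bash
python3 - <<'E'
from h import *
o=get_obs(); im=optics.capture("wrist"); cv2.imwrite("pics/w2.png",im); print(o["ee_pos"],o["ee_rot"],o["dq"])
print(proj("wrist",[[.539,-.29,.145],[.539,-.29,.05]],o))
E
```

```text
[ 0.5396 -0.2892  0.2403] [-2.3061 -2.1319  0.0001] [ 0.017  -0.0196  0.0023  0.0005 -0.0007  0.0014]
[[271.6757 212.7672]
 [272.0966 186.7387]]
```

View pics/w2.png

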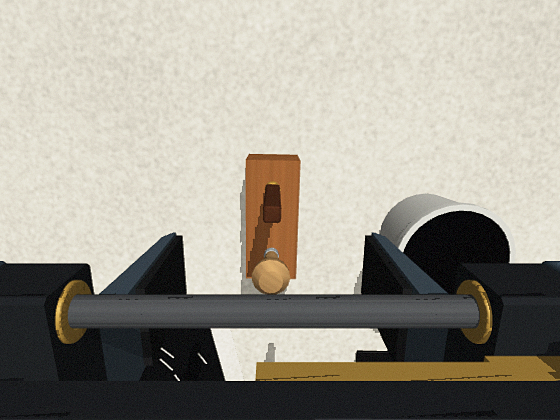

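```bash
python3 - <<'E'
from h import *
im=cv2.imread("pics/w2.png")
cv2.imwrite("pics/w2c.png",cv2.resize(im[145:295,220:320],None,fx=4,fy=4,interpolation=cv2.INTER_CUBIC))
E
```

```text
(no output)
```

View pics/w2c.png

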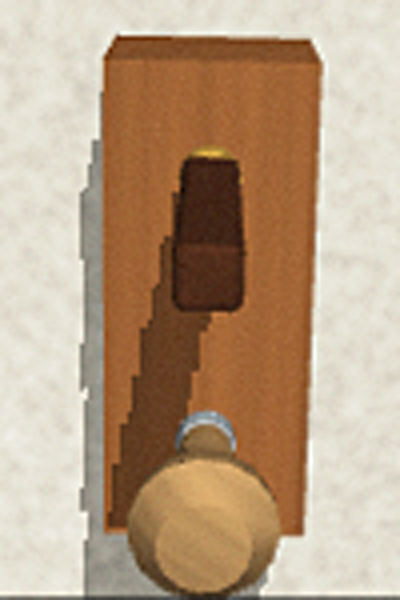

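```bash
python3 - <<'E'
from h import *
o=get_obs()
k=lambda p:np.array(p)/4+[220,145]-.4
P=onz("wrist",k([(104,57),(322,65),(303,534),(106,530)]),.05,o);print(P,P.mean(0))
for a,b in((3,0),(2,1),(0,1),(3,2)):
    v=P[b]-P[a];print(np.degrees(np.arctan2(v[1],v[0])),np.linalg.norm(v))
T=onz("wrist",k([(177,243),(243,247),(243,308),(172,306)]),.145,o);print(T,T.mean(0))
v=T[0]+T[1]-T[2]-T[3];print(np.degrees(np.arctan2(v[1],v[0])))
v=T[1]+T[2]-T[0]-T[3];print(np.degrees(np.arctan2(v[1],v[0])))
goal([*T.mean(0)[:2],.086],-4.5)
E
```

```text
[[ 0.5151 -0.2594  0.05  ]
 [ 0.5693 -0.2657  0.05  ]
 [ 0.5567 -0.394   0.05  ]
 [ 0.5028 -0.3886  0.05  ]] [ 0.536  -0.3269  0.05  ]
84.57518601358272 0.1297489530838849
84.37528088128205 0.12897120367139908
-6.5707673444129515 0.05457372913353336
-5.756118817335135 0.05411373872326248
[[ 0.5337 -0.2835  0.145 ]
 [ 0.5462 -0.2853  0.145 ]
 [ 0.5453 -0.2975  0.145 ]
 [ 0.5317 -0.296   0.145 ]] [ 0.5392 -0.2906  0.145 ]
83.24716406121486
-7.076330792542
t 2.75 d mm [ -1.7903  -0.3754 154.7176] rot deg [-0.0108 -0.0173  0.0423]
```

Emit:
carry_out([
  [[-2,0,40,0,0,1.2],[-2,0,80,0,0,1.2],[-2,0,120,0,0,1.2],[-2,0,145,0,0,1.2],[-2,0,154,0,0,1.2],[-2,0,154,0,0,1.2],[-2,0,154,0,0,1.2]],
])

```text
time: 3.33
ee_pos: [0.5403, -0.292, 0.088]
ee_rot: [2.328, 2.108, 0.001]
wrist_force: [0.6, -0.5, -0.1]
width: 0.0914
```

Emit:
carry_out([
  [[0,0,0,0,0,0],[0,0,0,0,0,0],[0,0,0,0,0,0],[0,0,0,0,0,0],[0,0,0,0,0,0],[0,0,0,0,0,0],[0,0,0,0,0,0],[0,0,0,0,0,0],[0,0,0,0,0,0],[0,0,0,0,0,0],[0,0,0,0,0,0],[0,0,0,0,0,0]],
], hand=255, grip_force=20)

```text
time: 4.33
ee_pos: [0.5394, -0.2925, 0.0866]
ee_rot: [-2.33, -2.107, 0.0]
wrist_force: [-0.5, 0.0, -1.2]
width: 0.0143
```

```bash
python3 - <<'E'
from h import *
o=get_obs(); im=optics.capture("wrist"); cv2.imwrite("pics/w3.png",im); print(o)
E
```

```text
{'time': 4.3333, 'joint_positions': array([-0.5349,  0.4224,  1.9564,  0.    ,  0.7629, -0.4347]), 'dq': array([ 0.    ,  0.0001,  0.0022, -0.0007,  0.0001,  0.0012]), 'joint_torque': array([  0.0044, -70.38  , -33.9671,   0.048 ,   0.0377,  -0.0001]), 'ee_pos': array([ 0.5394, -0.2925,  0.0866]), 'ee_rot': array([-2.3298, -2.1074,  0.    ]), 'wrist_force': array([-0.4954,  0.0211, -1.2031]), 'torque': array([-0.043 ,  0.1984, -0.0387]), 'width': 0.014250176143736408}
```

View pics/w3.png

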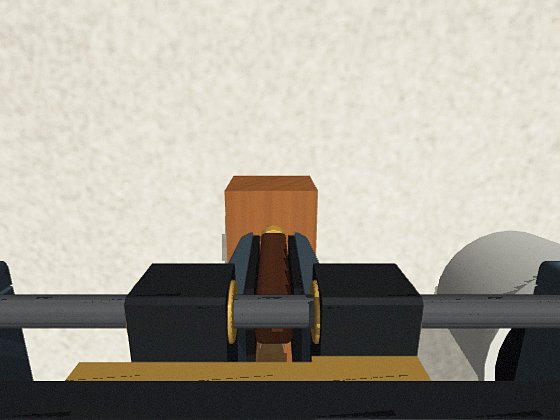

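Emit:
carry_out([
  [[0,0,-15,0,0,0],[0,0,-45,0,0,0],[0,0,-80,0,0,0],[0,0,-110,0,0,0],[0,0,-110,0,0,0],[0,0,-110,0,0,0]],
], grip_force=30)

```text
time: 4.88
ee_pos: [0.5402, -0.293, 0.1983]
ee_rot: [2.328, 2.105, 0.002]
wrist_force: [-0.3, -0.4, -2.0]
width: 0.0137
```

```bash
python3 - <<'E'
from h import *
o=get_obs(); im=optics.capture("wrist"); cv2.imwrite("pics/w4.png",im[:, :]); print(o['width'],o['wrist_force'])
cv2.imwrite("pics/w4c.png",cv2.resize(im[140:340,200:350],None,fx=4,fy=4,interpolation=cv2.INTER_CUBIC)[:600])
goal([.528,.0165,.175],-5.7)
E
```

```text
0.013745666935165905 [-0.2749 -0.3597 -2.0184]
t 4.9333 d mm [306.2979 -42.1683  21.5256] rot deg [ 0.0297  0.0146 -0.0374]
```

View pics/w4c.png

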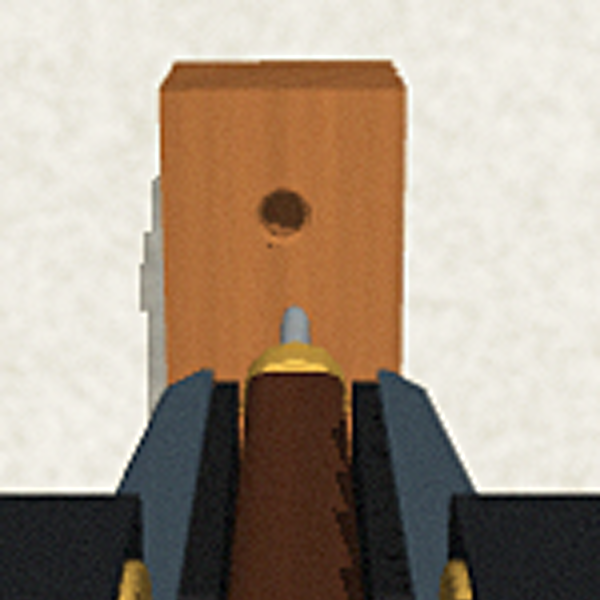

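```bash
cat >> h.py <<'E'
def tooltip(uv,z=.076):
    m=optics.camera_model("wrist"); f=210/np.tan(np.radians(m["vertical_fov"])/2);T=m["tool_from_camera"]
    d=T[:3,:3]@np.array([(uv[0]-m["cx"])/f,(uv[1]-m["cy"])/f,1]); return T[:3,3]+d*(z-T[2,3])/d[2]
E
python3 - <<'E'
from h import *
o=get_obs(); k=lambda p:np.array(p)/4+[200,140]-.4
print("tip tool",tooltip(k((294,311))), "hole",onz("wrist",k((284,213)),.05,o))
M=R.from_rotvec(o["ee_rot"])
print("tip world",o["ee_pos"]+M.apply(tooltip(k((294,311)))),"axis world xy",o["ee_pos"])
E
```

```text
tip tool [0.0013 0.0006 0.076 ] hole [[ 0.5381 -0.2896  0.05  ]]
tip world [ 0.5401 -0.2913  0.1206] axis world xy [ 0.5393 -0.2925  0.1966]
```

Emit:
carry_out([
  [[305,-42,20,0,0,0],[305,-42,20,0,0,0],[305,-42,20,0,0,0],[305,-42,20,0,0,0],[305,-42,20,0,0,0],[305,-42,20,0,0,0],[305,-42,20,0,0,0],[305,-42,20,0,0,0],[305,-42,20,0,0,0],[305,-42,20,0,0,0],[305,-42,20,0,0,0]],
])

```text
time: 5.85
ee_pos: [0.5276, 0.0147, 0.1757]
ee_rot: [-2.329, -2.107, 0.002]
wrist_force: [0.4, -0.5, -0.0]
width: 0.0141
```

```bash
python3 - <<'E'
from h import *
o=get_obs(); im=optics.capture("wrist"); print(o['ee_pos'],o['wrist_force'])
cv2.imwrite("pics/w5c.png",cv2.resize(im[140:290,180:370],None,fx=4,fy=4,interpolation=cv2.INTER_CUBIC)[:600])
E
```

```text
[0.5276 0.0147 0.1757] [ 0.3653 -0.4612 -0.0129]
```

View pics/w5c.png

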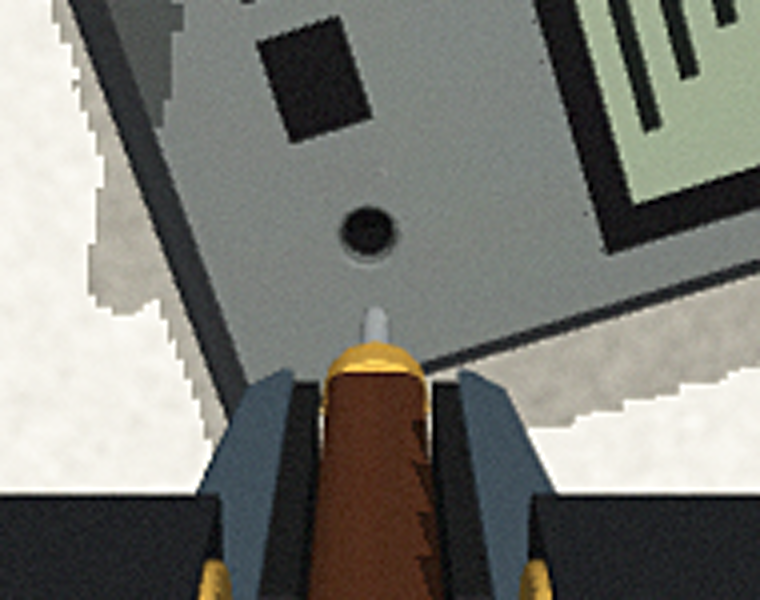

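```bash
python3 - <<'E'
from h import *
o=get_obs(); k=lambda p:np.array(p)/4+[180,140]-.4
t=tooltip(k((375,311))); print("tip tool",t)
M=R.from_rotvec(o["ee_rot"]); z=o["ee_pos"][2]-.05
h=tooltip(k((369,232)),z); print("hole tool",h, (h-t)*1000)
E
```

```text
tip tool [0.0013 0.0008 0.076 ]
hole tool [ 0.0035 -0.0004  0.1259] [ 2.206  -1.232  49.9115]
```

Emit:
carry_out([
  [[2,-1.2,25,0,0,0],[2,-1.2,46,0,0,0],[2,-1.2,46,0,0,0],[2,-1.2,46,0,0,0],[2,-1.2,46,0,0,0]],
])

```text
time: 6.32
ee_pos: [0.5276, 0.0166, 0.1314]
ee_rot: [2.331, 2.106, 0.001]
wrist_force: [0.8, 0.1, -0.8]
width: 0.0142
```

```bash
python3 - <<'E'
from h import *
o=get_obs(); im=optics.capture("wrist"); print(o['ee_pos'],o['wrist_force'])
cv2.imwrite("pics/w6c.png",cv2.resize(im[140:290,180:370],None,fx=4,fy=4,interpolation=cv2.INTER_CUBIC)[:600])
E
```

```text
[0.5276 0.0166 0.1314] [ 0.7539  0.0687 -0.8032]
```

View pics/w6c.png

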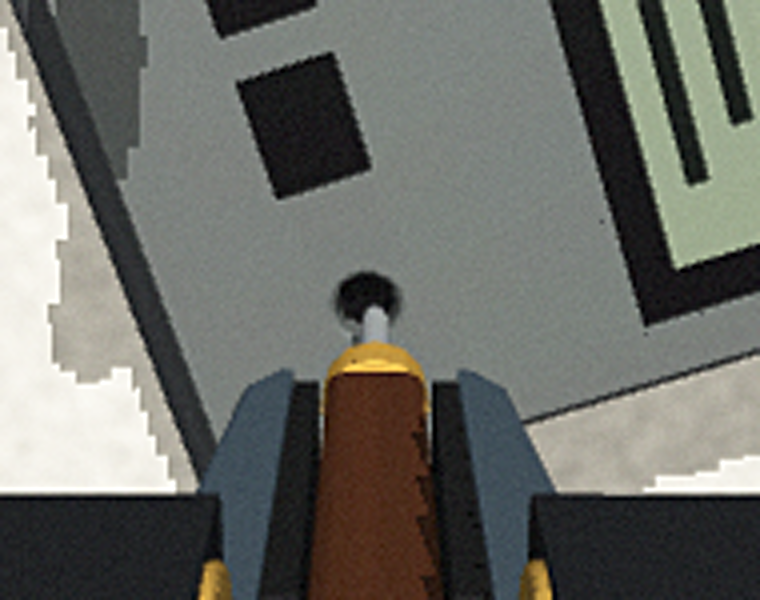

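```bash
python3 - <<'E'
from h import *
o=get_obs(); k=lambda p:np.array(p)/4+[180,140]-.4
t=tooltip(k((375,311))); z=o["ee_pos"][2]-.05
h=tooltip(k((367,301)),z); print(t,h, (h-t)*1000,o['ee_pos'])
E
```

```text
[0.0013 0.0008 0.076 ] [ 0.0015 -0.0006  0.0817] [ 0.1597 -1.4547  5.7179] [0.5278 0.0168 0.1317]
```

Emit:
carry_out([
  [[0,-1.4,0,0,0,0],[0,-1.4,3,0,0,0],[0,-1.4,6,0,0,0],[0,-1.4,9,0,0,0],[0,-1.4,11,0,0,0],[0,-1.4,12,0,0,0],[0,-1.4,13,0,0,0],[0,-1.4,13,0,0,0]],
])

```text
time: 7.03
ee_pos: [0.5257, 0.0174, 0.1175]
ee_rot: [-2.33, -2.107, 0.0]
wrist_force: [-0.1, 0.6, 1.5]
width: 0.0137
```

```bash
python3 - <<'E'
from h import *
o=get_obs(); im=optics.capture("wrist"); print(o['ee_pos'],o['wrist_force'])
cv2.imwrite("pics/w7c.png",cv2.resize(im[140:290,180:370],None,fx=4,fy=4,interpolation=cv2.INTER_CUBIC)[:600])
E
```

```text
[0.5257 0.0174 0.1175] [-0.1104  0.6116  1.4852]
```

View pics/w7c.png

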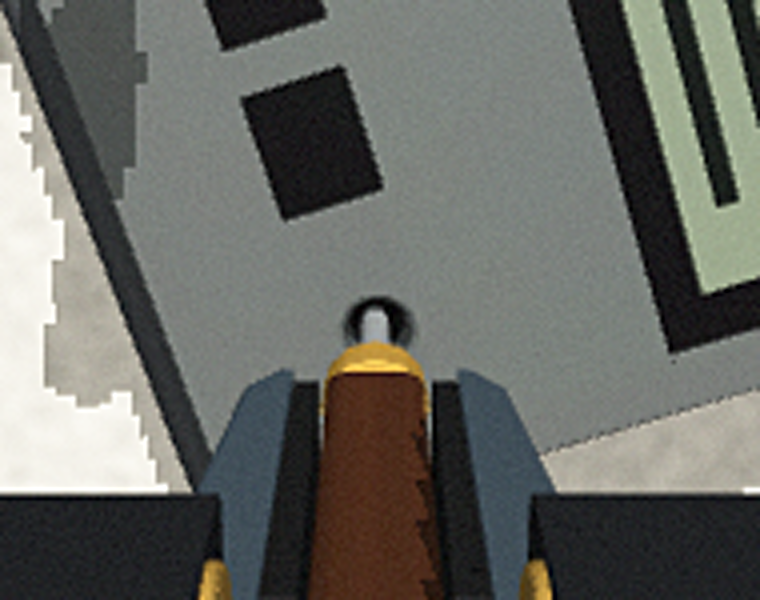

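Emit:
carry_out([
  [[0,0,1,0,0,0],[0,0,2,0,0,0],[0,0,2,0,0,0],[0,0,2,0,0,0]],
])

```text
time: 7.42
ee_pos: [0.5258, 0.0174, 0.1157]
ee_rot: [2.33, 2.107, 0.0]
wrist_force: [-0.8, 0.3, 3.8]
width: 0.014
```

Emit:
carry_out([
  [[0,0,1,0,0,0],[0,0,2,0,0,0],[0,0,2,0,0,0],[0,0,2,0,0,0]],
])

```text
time: 7.75
ee_pos: [0.5261, 0.0174, 0.1142]
ee_rot: [2.33, 2.107, 0.001]
wrist_force: [-2.2, 0.4, 12.7]
width: 0.0139
```

Emit:
carry_out([
  [[0,0,-5,0,0,0],[0,0,-25,0,0,0],[0,0,-65,0,0,0],[0,0,-80,0,0,0],[0,0,-80,0,0,0],[0,0,-80,0,0,0]],
])

```text
time: 8.25
ee_pos: [0.5259, 0.0174, 0.194]
ee_rot: [2.329, 2.107, 0.002]
wrist_force: [-0.0, 0.1, -0.8]
width: 0.0139
```

```bash
python3 - <<'E'
from h import *
o=get_obs(); im=optics.capture("wrist"); print(o['ee_pos'],o['wrist_force'])
cv2.imwrite("pics/w8c.png",cv2.resize(im[140:290,180:370],None,fx=4,fy=4,interpolation=cv2.INTER_CUBIC)[:600])
goal([.5392,-.2925,.160],-5.7)
E
```

```text
[0.5259 0.0174 0.194 ] [-0.0143  0.0721 -0.8258]
t 8.3 d mm [-306.931    44.9068   32.929 ] rot deg [-0.0285  0.0063 -0.0369]
```

View pics/w8c.png

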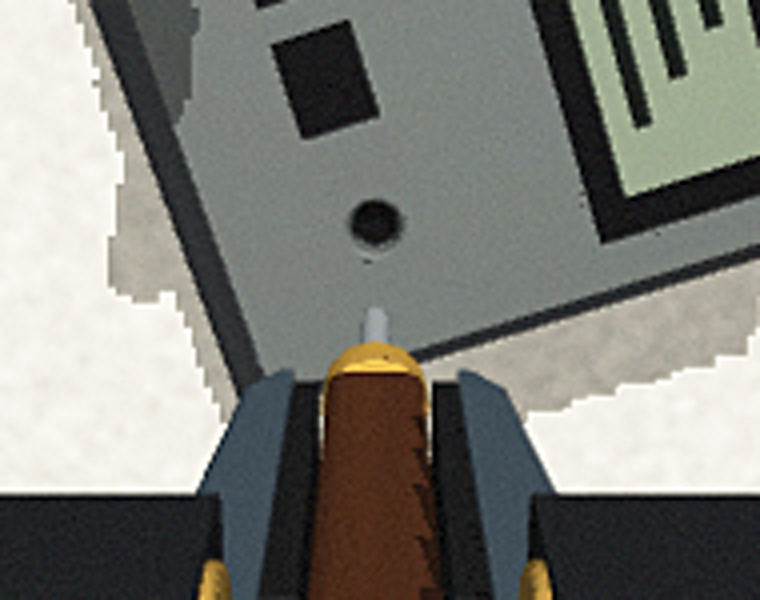

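Emit:
carry_out([
  [[-307,45,5,0,0,0],[-307,45,5,0,0,0],[-307,45,5,0,0,0],[-307,45,5,0,0,0],[-307,45,5,0,0,0],[-307,45,5,0,0,0],[-307,45,5,0,0,0],[-307,45,5,0,0,0],[-307,45,33,0,0,0],[-307,45,45,0,0,0],[-307,45,45,0,0,0],[-307,45,45,0,0,0]],
])

```text
time: 9.3
ee_pos: [0.5388, -0.2914, 0.1471]
ee_rot: [-2.327, -2.106, 0.002]
wrist_force: [0.2, -0.7, 0.2]
width: 0.0138
```

```bash
python3 - <<'E'
from h import *
o=get_obs(); im=optics.capture("wrist"); print(o['ee_pos'],o['wrist_force'])
cv2.imwrite("pics/w9c.png",cv2.resize(im[140:290,180:370],None,fx=4,fy=4,interpolation=cv2.INTER_CUBIC)[:600])
goal([.5394,-.2925,.0866],-5.7)
E
```

```text
[ 0.5388 -0.2914  0.1471] [ 0.1825 -0.6605  0.1563]
t 9.35 d mm [-0.8486 -0.0505 61.7021] rot deg [-0.0715 -0.0336  0.0111]
```

View pics/w9c.png

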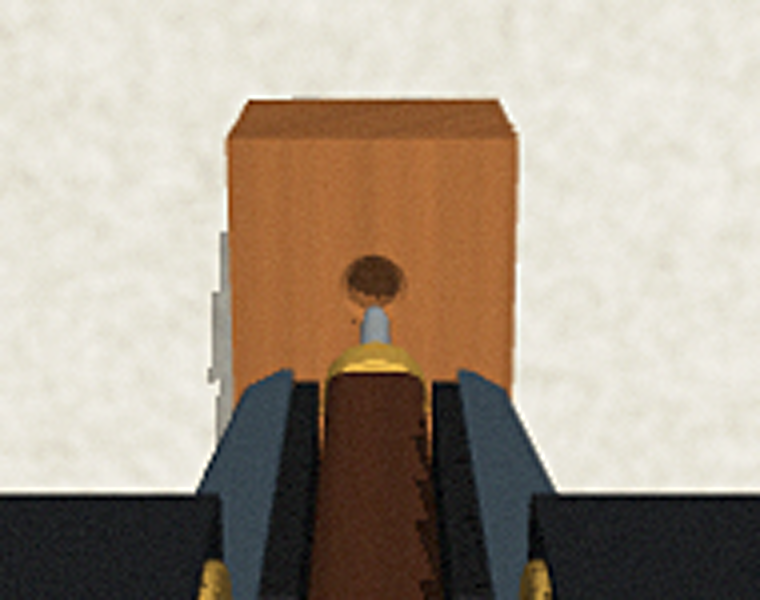

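```bash
python3 - <<'E'
from h import *
o=get_obs(); k=lambda p:np.array(p)/4+[180,140]-.4
t=tooltip(k((375,311))); z=o["ee_pos"][2]-.05
h=tooltip(k((374,279)),z); print(t,h, (h-t)*1000,o['ee_pos'])
goal([.5394,-.2925,.0866],-5.7)
E
```

```text
[0.0013 0.0008 0.076 ] [0.001  0.0006 0.0983] [-0.3422 -0.1774 22.3025] [ 0.5396 -0.2917  0.1483]
t 9.35 d mm [-0.8486 -0.0505 61.7021] rot deg [-0.0715 -0.0336  0.0111]
```

Emit:
carry_out([
  [[-0.6,-0.1,10,0,0,0],[-0.6,-0.1,20,0,0,0],[-0.6,-0.1,30,0,0,0],[-0.6,-0.1,40,0,0,0],[-0.6,-0.1,50,0,0,0],[-0.6,-0.1,55,0,0,0],[-0.6,-0.1,57,0,0,0],[-0.6,-0.1,57,0,0,0]],
])

```text
time: 10.02
ee_pos: [0.5394, -0.293, 0.091]
ee_rot: [-2.329, -2.107, 0.0]
wrist_force: [-0.5, 0.1, 1.1]
width: 0.0139
```

Emit:
carry_out([
  [[0,0,1,0,0,0],[0,0,2,0,0,0],[0,0,3,0,0,0],[0,0,3,0,0,0]],
])

```text
time: 10.35
ee_pos: [0.5397, -0.2932, 0.0887]
ee_rot: [2.33, 2.107, 0.0]
wrist_force: [-1.0, 0.2, -0.3]
width: 0.0138
```

Emit:
carry_out([
  [[0,0,0.7,0,0,0],[0,0,1.4,0,0,0],[0,0,2,0,0,0],[0,0,2,0,0,0]],
])

```text
time: 10.68
ee_pos: [0.5396, -0.2931, 0.0866]
ee_rot: [2.33, 2.108, -0.0]
wrist_force: [-0.2, 0.1, 0.3]
width: 0.0139
```

Emit:
carry_out([
  [[0,0,0.7,0,0,0],[0,0,1.4,0,0,0],[0,0,1.4,0,0,0]],
])

```text
time: 10.93
ee_pos: [0.5397, -0.2933, 0.0864]
ee_rot: [-2.33, -2.107, 0.0]
wrist_force: [-5.9, 3.1, 19.1]
width: 0.014
```

Emit:
carry_out([
  [[0,0,-1.2,0,0,0],[0,0,-1.2,0,0,0],[0,0,-1.2,0,0,0]],
])

```text
time: 11.18
ee_pos: [0.5397, -0.2932, 0.0865]
ee_rot: [2.33, 2.107, 0.0]
wrist_force: [-0.6, 0.8, 2.8]
width: 0.0142
```

Emit:
carry_out([
  [[0,0,0,0,0,0],[0,0,0,0,0,0],[0,0,0,0,0,0],[0,0,0,0,0,0],[0,0,0,0,0,0],[0,0,0,0,0,0]],
], hand=0)

```text
time: 11.68
ee_pos: [0.5396, -0.2931, 0.0863]
ee_rot: [-2.33, -2.107, 0.0]
wrist_force: [-0.5, 0.7, -0.3]
width: 0.0512
```

Emit:
carry_out([
  [[0,0,-20,0,0,0],[0,0,-60,0,0,0],[0,0,-100,0,0,0],[0,0,-140,0,0,0],[0,0,-170,0,0,0],[0,0,-170,0,0,0],[0,0,-170,0,0,0]],
])

```text
time: 12.27
ee_pos: [0.5403, -0.2936, 0.2582]
ee_rot: [2.327, 2.105, 0.002]
wrist_force: [0.3, 0.5, -0.9]
width: 0.0911
```

```bash
python3 - <<'E'
from h import *
o=get_obs(); im=optics.capture("wrist"); print(o['ee_pos'],o['wrist_force'])
cv2.imwrite("pics/w10.png",cv2.resize(im[145:295,200:320],None,fx=4,fy=4,interpolation=cv2.INTER_CUBIC))
goal([.525,.205,.32],-5.7)
print(o["joint_positions"])
E
```

```text
[ 0.5403 -0.2936  0.2582] [ 0.3272  0.4696 -0.8665]
t 12.3167 d mm [494.1176 -64.1945 -63.7958] rot deg [ 0.0247  0.0107 -0.0375]
[-0.5356  0.1956  1.8862  0.      1.0564 -0.4354]
```

View pics/w10.png

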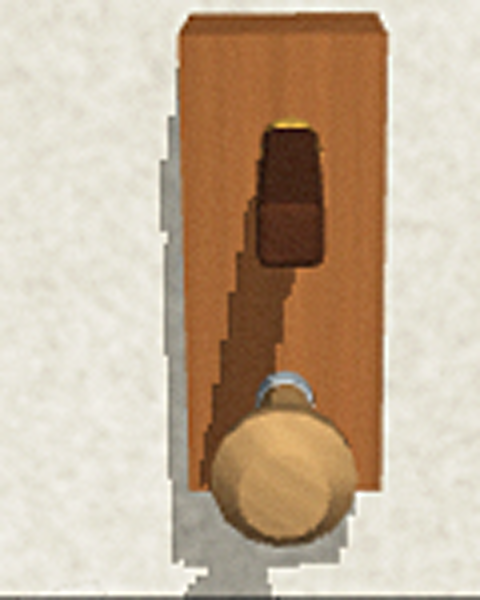

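Stylus is standing upright in its hole again, at its first position. Now to the lift cap.

Emit:
carry_out([
  [[350,-52,-65,0,0,0],[350,-52,-65,0,0,0],[350,-52,-65,0,0,0],[350,-52,-65,0,0,0],[350,-52,-65,0,0,0],[420,-58,-65,0,0,0],[420,-58,-65,0,0,0],[420,-58,-65,0,0,0],[420,-58,-65,0,0,0],[420,-58,-65,0,0,0],[420,-58,-65,0,0,0],[420,-58,-65,0,0,0]],
])

```text
time: 13.32
ee_pos: [0.5232, 0.1331, 0.32]
ee_rot: [-2.325, -2.11, 0.003]
wrist_force: [0.7, 0.2, 0.6]
width: 0.0913
```

```bash
python3 - <<'E'
from h import *
o=get_obs(); im=optics.capture("wrist"); print(o['ee_pos'],o['dq'])
print(proj("wrist",[[.526,.208,.201],[.526,.208,.213]],o))
cv2.imwrite("pics/w11.png",im)
s=optics.capture("scene")
cv2.imwrite("pics/s11.png",cv2.resize(s[240:330,105:195],None,fx=6,fy=6,interpolation=cv2.INTER_CUBIC))
E
```

```text
[0.5232 0.1331 0.32  ] [-0.0638 -0.0037  0.0169 -0.0116 -0.0037 -0.0542]
[[266.8395 110.0438]
 [266.5371 110.159 ]]
```

View pics/w11.png

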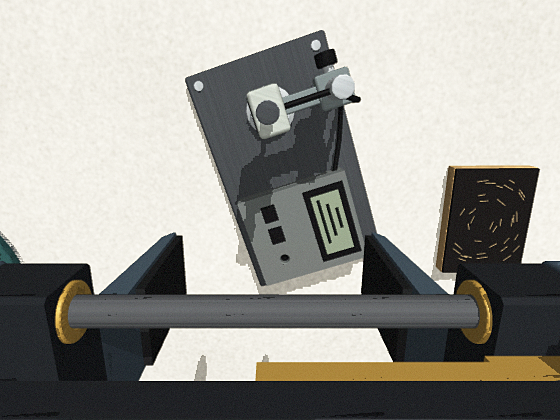

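View pics/s11.png

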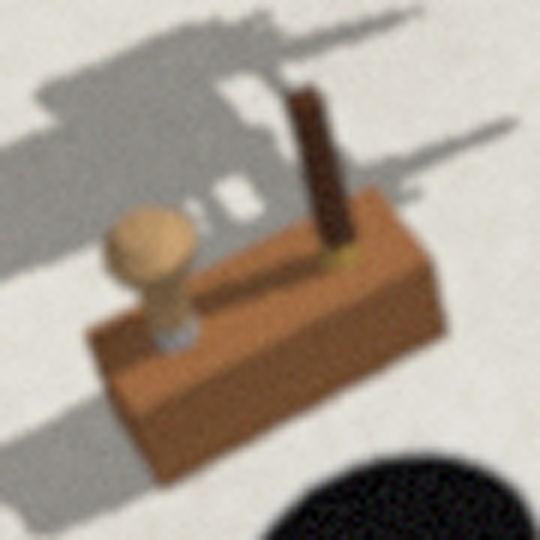

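```bash
python3 - <<'E'
from h import *
o=get_obs(); print(o['ee_pos'],o['dq'])
print(onz("wrist",[[267.5,112]],.213,o))
goal([*onz("wrist",[[267.5,112]],.213,o)[0][:2],.25],-5.7)
E
```

```text
[0.5233 0.1304 0.3198] [-0.027  -0.0063  0.0009 -0.0017  0.0014 -0.0051]
[[0.5269 0.2039 0.213 ]]
t 13.4167 d mm [73.5266 -3.575  69.7785] rot deg [-0.1268  0.053   0.03  ]
```

Emit:
carry_out([
  [[40,-3,30,0,0,0],[76,-3.5,60,0,0,0],[76,-3.5,70,0,0,0],[76,-3.5,70,0,0,0],[76,-3.5,70,0,0,0],[76,-3.5,70,0,0,0]],
], hand=110)

```text
time: 13.92
ee_pos: [0.5285, 0.2052, 0.252]
ee_rot: [2.331, 2.106, -0.0]
wrist_force: [0.5, 0.1, 0.1]
width: 0.0542
```

```bash
python3 - <<'E'
from h import *
o=get_obs(); im=optics.capture("wrist"); print(o['ee_pos'],o['dq'],o['width'])
print(proj("wrist",[[.526,.207,.213]],o))
cv2.imwrite("pics/w12.png",cv2.resize(im[120:270,170:370],None,fx=4,fy=4,interpolation=cv2.INTER_CUBIC))
E
```

```text
[0.5285 0.2052 0.252 ] [-0.0018 -0.0177 -0.0088  0.0032 -0.0031  0.0042] 0.054212903797397294
[[267.7857 234.4682]]
```

View pics/w12.png

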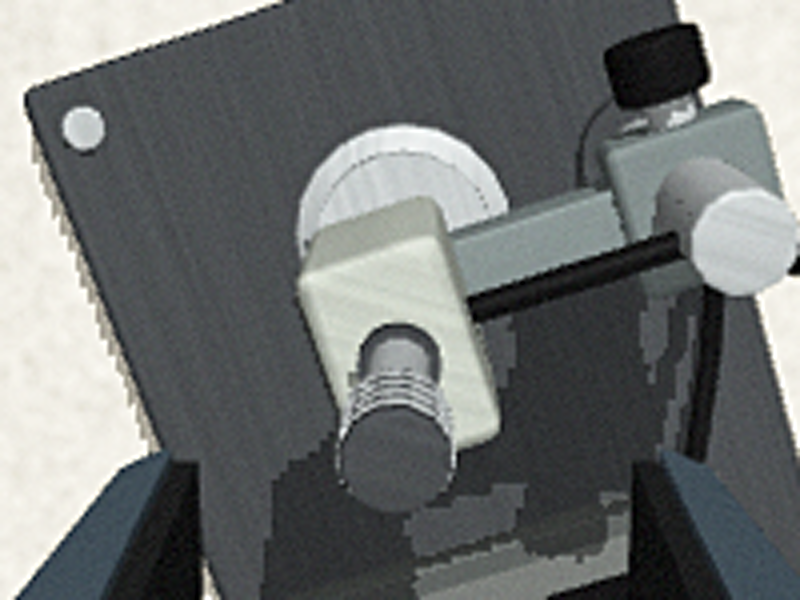

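```bash
python3 - <<'E'
from h import *
o=get_obs(); print(onz("wrist",[[268.9,234.1]],.213,o))
goal([.5265,.207,.182],-5.7)
E
```

```text
[[0.527  0.2071 0.213 ]]
t 13.9667 d mm [ 1.4744 -2.439  70.4709] rot deg [ 0.0625 -0.019  -0.1205]
```

Emit:
carry_out([
  [[1.5,-1.8,25,0,0,0],[1.5,-1.8,45,0,0,0],[1.5,-1.8,60,0,0,0],[1.5,-1.8,70,0,0,0],[1.5,-1.8,70,0,0,0],[1.5,-1.8,70,0,0,0],[1.5,-1.8,70,0,0,0]],
])

```text
time: 14.55
ee_pos: [0.5272, 0.2081, 0.1827]
ee_rot: [2.33, 2.107, 0.002]
wrist_force: [0.6, -0.1, -0.4]
width: 0.0519
```

Emit:
carry_out([
  [[0,0,0,0,0,0],[0,0,0,0,0,0],[0,0,0,0,0,0],[0,0,0,0,0,0],[0,0,0,0,0,0],[0,0,0,0,0,0],[0,0,0,0,0,0],[0,0,0,0,0,0]],
], hand=255, grip_force=40)

```text
time: 15.22
ee_pos: [0.5257, 0.2083, 0.1815]
ee_rot: [-2.329, -2.107, 0.002]
wrist_force: [-5.4, 0.8, 5.9]
width: 0.0167
```

```bash
python3 - <<'E'
from h import *
o=get_obs(); im=optics.capture("wrist"); print(o)
cv2.imwrite("pics/w13.png",cv2.resize(im[120:270,170:370],None,fx=4,fy=4,interpolation=cv2.INTER_CUBIC))
s=optics.capture("scene")
print(proj("scene",[.5265,.207,.186]))
cv2.imwrite("pics/s13.png",cv2.resize(s[140:220,250:350],None,fx=6,fy=6,interpolation=cv2.INTER_CUBIC))
for i in range(3): print(get_obs()['ee_pos'])
E
```

```text
{'time': 15.2167, 'joint_positions': array([0.3358, 0.2133, 2.0247, 0.0006, 0.905 , 0.4356]), 'dq': array([-0.0005,  0.0015, -0.0008, -0.0011, -0.0007,  0.0011]), 'joint_torque': array([ -1.6488, -55.8356, -40.4806,  -0.4964,  -1.3547,  -0.0297]), 'ee_pos': array([0.5257, 0.2083, 0.1815]), 'ee_rot': array([-2.3291, -2.1068,  0.0018]), 'wrist_force': array([-5.3501,  0.8468,  5.9359]), 'torque': array([ 0.0796,  1.1274, -0.0879]), 'width': 0.01674941714227352}
[[294.8898 163.5703]]
[0.5257 0.2083 0.1814]
[0.5257 0.2083 0.1814]
[0.5257 0.2083 0.1814]
```

View pics/w13.png

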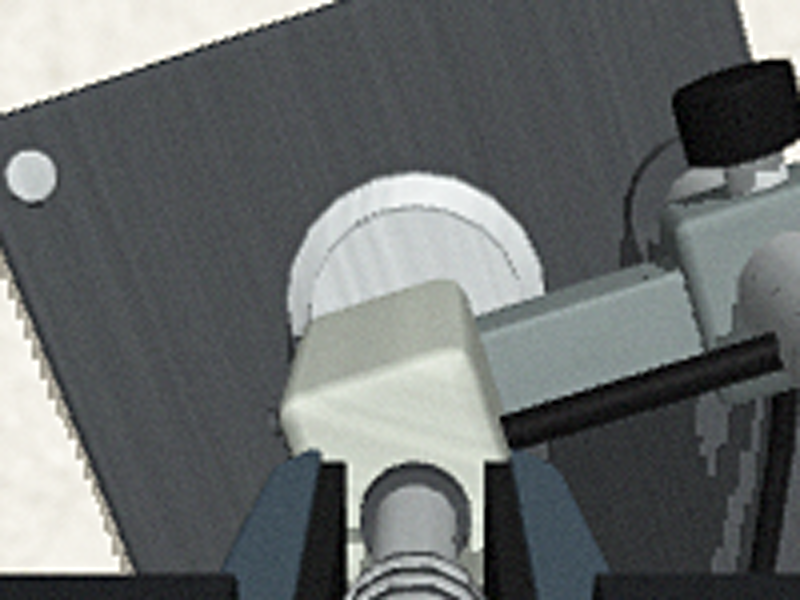

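View pics/s13.png

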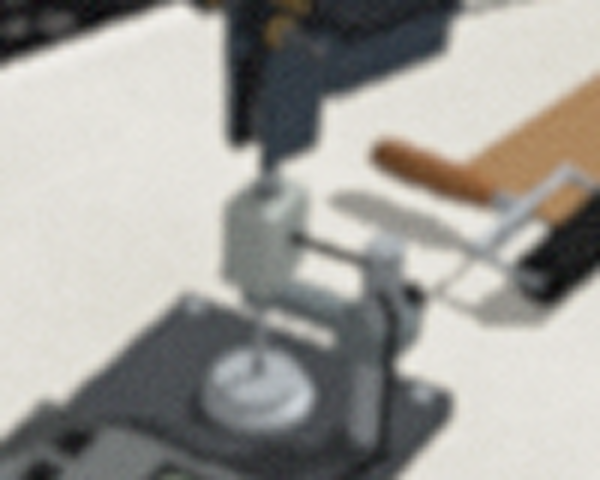

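Emit:
carry_out([
  [[0,-1.2,0,0,0,0],[0,-1.2,-2,0,0,0],[0,-1.2,-5,0,0,0],[0,-1.2,-8,0,0,0],[0,-1.2,-11,0,0,0],[0,-1.2,-14,0,0,0],[0,-1.2,-17,0,0,0],[0,-1.2,-20,0,0,0],[0,-1.2,-20,0,0,0],[0,-1.2,-20,0,0,0]],
])

```text
time: 16.15
ee_pos: [0.5256, 0.2083, 0.2013]
ee_rot: [2.329, 2.107, 0.002]
wrist_force: [5.7, 0.5, -5.8]
width: 0.0171
```

```bash
python3 - <<'E'
from h import *
o=get_obs(); im=optics.capture("wrist"); print(o['ee_pos'],o['wrist_force'],o['width'])
cv2.imwrite("pics/w14.png",cv2.resize(im[200:300,205:335],None,fx=6,fy=6,interpolation=cv2.INTER_CUBIC))
E
```

```text
[0.5256 0.2083 0.2013] [ 5.7017  0.5303 -5.7622] 0.017119638854681606
```

View pics/w14.png

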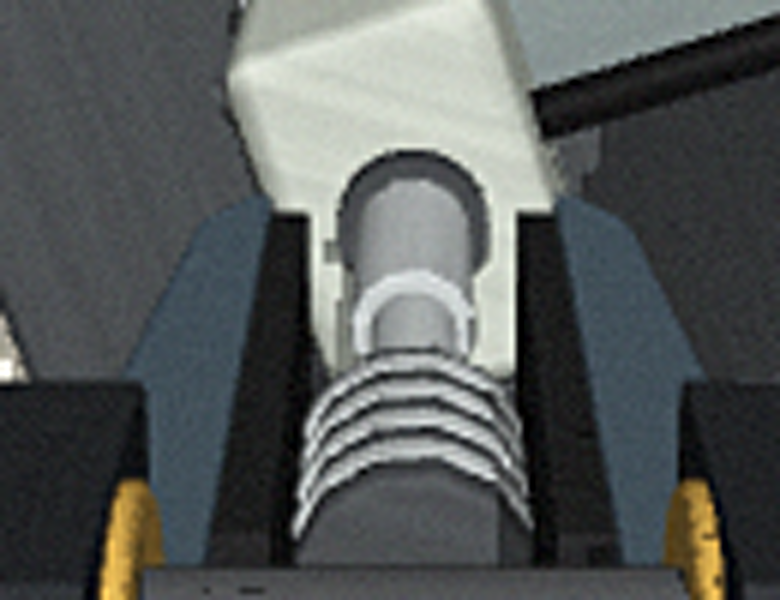

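Emit:
carry_out([
  [[0,0.6,-2,0,0,0],[0,0.6,-4,0,0,0],[0,0.6,-6,0,0,0],[0,0.6,-8,0,0,0],[0,0.6,-10.2,0,0,0],[0,0.6,-10.2,0,0,0],[0,0.6,-10.2,0,0,0],[0,0.6,-10.2,0,0,0]],
])

```text
time: 16.87
ee_pos: [0.5257, 0.2083, 0.2115]
ee_rot: [-2.33, -2.107, 0.0]
wrist_force: [2.3, 2.0, -7.1]
width: 0.017
```

```bash
python3 - <<'E'
from h import *
o=get_obs(); im=optics.capture("wrist"); print(o['ee_pos'],o['wrist_force'],o['width'])
cv2.imwrite("pics/w15.png",cv2.resize(im[200:300,205:335],None,fx=6,fy=6,interpolation=cv2.INTER_CUBIC))
s=optics.capture("scene")
cv2.imwrite("pics/s15.png",cv2.resize(s[140:200,260:330],None,fx=8,fy=8,interpolation=cv2.INTER_CUBIC))
print(get_obs()['ee_pos'],get_obs()['wrist_force'])
E
```

```text
[0.5257 0.2083 0.2115] [ 2.291   2.024  -7.0684] 0.016992350259716908
[0.5256 0.2083 0.2115] [ 2.0365  1.9605 -7.0206]
```

View pics/w15.png

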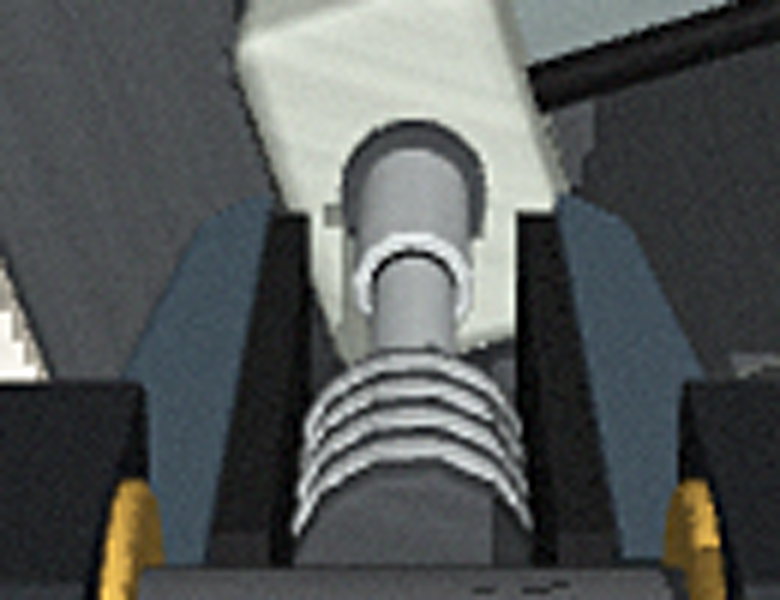

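View pics/s15.png

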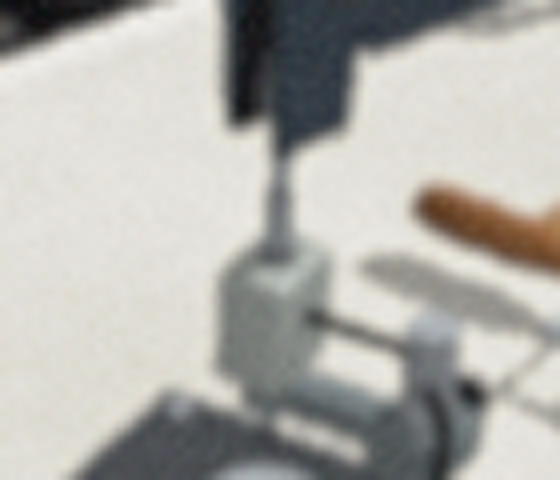

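```bash
python3 - <<'E'
from h import *
for n in ("w14","w15"):
    im=cv2.imread(f"pics/{n}.png"); g=im[3::6,3::6].mean(2)
    cx=68; print(n,[int(v) for v in g[35:62,cx-3:cx+4].mean(1)])
im=optics.capture("wrist"); cv2.imwrite("pics/w16.png",cv2.resize(im[235:262,255:292],None,fx=20,fy=20,interpolation=cv2.INTER_NEAREST))
E
```

```text
w14 [165, 164, 162, 164, 163, 164, 165, 163, 162, 166, 202, 220, 208, 199, 158, 163, 165, 165, 166, 165, 166, 169, 154, 73, 177, 180, 136]
w15 [165, 165, 160, 175, 238, 206, 155, 30, 159, 173, 166, 165, 165, 166, 165, 164, 165, 166, 165, 166, 167, 167, 147, 82, 178, 184, 128]
```

View pics/w16.png

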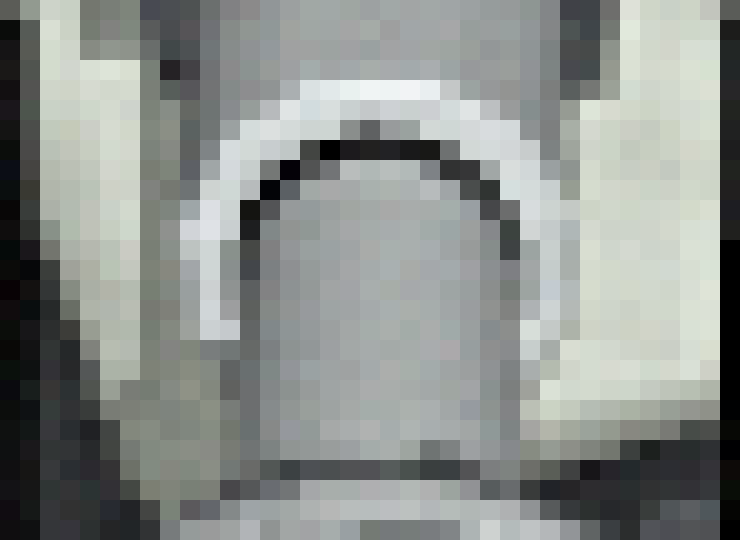

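```bash
python3 - <<'E'
from h import *
o=get_obs(); c=o['ee_pos']; y=np.array([0,.004,0])  # near side of rod faces camera (+y)
a=c[:2]+[0.0004,.004]
for dz in (0,.001,.0015,.002,.003): print(dz,proj("wrist",[*a,.186+dz],o))
print(o['time'],c,o['wrist_force'])
E
```

```text
0 [[272.0104 238.3968]]
0.001 [[272.005  239.0025]]
0.0015 [[272.0022 239.3075]]
0.002 [[271.9995 239.6139]]
0.003 [[271.994  240.2309]]
17.0167 [0.5256 0.2083 0.2115] [ 2.056   2.0589 -6.4591]
```

```bash
python3 -c "
from h import *
print(job.hand_in())"
```

```text
the job is handed in; nothing more can be done
None
```

I did the job in the order asked and handed it in at about 17 s, with the gripper still holding the cap at the mark.

- **Zero button:** I pressed it with the stylus tip until the measured force reached about 12.7 N, well past the 3 N that holds it fully down. A wrist picture taken as it touched the button showed the tip inside the hole, clear of the rim. The button's travel was judged only from force and height, not seen directly. The tool read about 1.8 mm lower than the nominal fully-down height, which I put down to calibration or flex.
- **Stylus:** It is back in its own hole and released. Pushing it home peaked at 19 N, which I eased off before letting go. The wrist view showed it upright, and the scene view matched the start picture, with the collar on the block.
- **Lift rod:** The cap was raised 30.0 mm from rest by the measured tool height. The pull was about 7 N when it reached the mark and 6.5 N at the last reading, against 7 N expected there. The upper part of the dark ring shows just above the sleeve rim, about 1 to 1.1 px where 0.9 px would be exact. The cap did not slip in the grip between pictures.
- **Sideways force:** About 2 N remains on the held cap; an early off-centre grip had put about 5.5 N on it, which I mostly corrected.
- **Bystanders:** I did not touch the gouge, linocut block, ink tub or roller. I took no final picture of all four after the last move.

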